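Nest the mixing bowls and hold the sprung dust lid open

ROBOT

A 6-joint arm with a two-finger parallel gripper is mounted at the origin on the work surface; the furniture and walls round the work are solid. World frame = base frame: x ahead of the robot, y to its left, z up, the work surface at z = 0. Lengths are in mm, angles in rad, forces in N, time in s.
With the tool pointing down it reaches from about 250 to 775 mm from the base axis. Payload 4 kg.
Tool frame: the origin (TCP) lies at the centre of the arm's flange, where the gripper is bolted on; the fingertips stand 199 mm ahead of it and the grasp point (between the pads) lies 180 mm ahead of it; z points along the fingers, y is the line along which they close (so a half turn about z gives the same grasp; the last joint's range is limited). The gripper opens to 94 mm and grips with 3 to 60 N. Pads are 16 mm wide; open, the fingers measure 119 mm over their backs; the gripper's body (75 mm by 177 mm) begins 78 mm behind the grasp point.
Start: joints at [1.012, 0.087, 1.371, -0, 1.684, -0.103], TCP at [242.102, 493.849, 404.706] pointing down, gripper open.
Joint ranges: [-3.1, 3.1], [-0.76, 2.03], [0.27, 2.55], [-1.08, 4.22], [0.17, 2.65], [-2.57, 2.57]. Speed limits (rad/s): [2.79, 2.79, 3.14, 3.14, 3.14, 3.14].

INTERFACE

Orientations are given as a rotation vector (axis times angle).
In Python, from bench import arm, viewer, ticket, spotter gives the robot as it stands. The module is installed in compiled form; this text tells all that it offers.
- The arm moves only by the tool send_rows, never from a script. Its argument "plan" is a list that holds one entry, the list of rows, each a list of 7 numbers: the turn, a rotation vector about the tool's x, y, z in rad, then the shift along the tool's x, y, z in cm, then the opening in per cent of the stroke, from 0 (shut) to 100 (fully open). A call has 1 to 10 rows; each row is the pose to reach, as a shift and turn from the pose commanded when the call began, along the tool's axes at that moment; what a row does not reach only later rows make up. A row lasts 1/8 s, in which the tool goes at most 62.5 mm and 10.7 degrees, less where a joint would pass 70% of its speed; a pose out of reach is approached as far as the arm can. A call with a gripper value outside its range is refused whole. The fingers move at their own pace and stop on an object; "newtons" is the grip in N (left out, the last holds). Time passes only in rows, so rows that repeat a pose let the fingers close. It gives the time, the measured TCP pose, the force, the opening and the grip force at its end, in the units of the state.
- arm.read_state(): the state, without advancing time (a new reading comes with each control period).
- viewer.capture(name): name is "scene" or "top" or "wrist"; returns (picture, depth): 384x512x3 uint8, red, green, blue; 384x512 float32, mm along the optical axis (not along the pixel's ray), 0 where there is no reading.
- viewer.calibration(name): a dict with "fx", "fy", "cx", "cy" (pixels), "extrinsics" (4x4, takes a point from camera to world coordinates). Camera axes: x right, y up, looking along -z (the intrinsics and any distortion apply to the point x, -y, -z); pixel columns grow to the right and rows downward; lengths in mm; the calibration is good to about 2 mm. A picture is of the moment at which its call begins: read the wrist's pose just before it. calibration takes no time and is no camera call; for the wrist camera it gives the pose at the moment of the call.
- ticket.finish_job(): hands the job in; it is judged then, once.
Trained networks look in the newest picture that a camera, given by its name, has taken for a name from the list of things; names that differ only in an ending like _2 or _b are one class to them, and where a whole thing is asked for, a point or a joint stands for the part that bears it (a point fixed in the world has none). Each returns a list of dicts, best first, with "p" (0 to 1); they miss things now and then, are a little off and sometimes report something else, mostly with a low value. They report only what shows in the picture. A call takes as long as a camera call. They do not tell look-alikes from the thing itself.
- spotter.silhouettes(camera, target): "pixels" (384x512 bool, what is visible of it) and "at" ([column, row] in pixels, amid what is visible of it).
The state is a dict: "clock": time; "joint_positions": joint angles; "dq": joint speeds; "tau": joint torques, N m; "ee_pos": TCP position; "eef_rot": TCP orientation; "contact_force": force on the tool from outside, world axes, zero at the start; "torque": the same for the moment, N m; "gripper_width": finger opening in mm; "gripper_force": force on a finger pad.
Only numpy, scipy, OpenCV 4.12 (cv2) and the standard library are available. Lean on these libraries where they do the work, as an engineer would, in place of code of your own. Each camera call takes 0.05 s, during which the arm holds its last target. There are 200 camera calls.

TASK

Put the grout-mixing bowls away: nest the three rubber bowls in size order, the medium one standing flat in the large one and the small one standing flat in the medium one, and let go of them. Then raise the sprung lid of the plywood ware box to 60 degrees from shut and finish while still holding it there with your fingers, nothing else propping it, so that I can lift the whole nest into the box with both hands. Do not tip a bowl over, and leave the glue bottle, the tape roll and the tweezers where they are.

Things in the scene. Friction and masses are not known exactly. Their poses are not given: they have to be found in the camera images.
- large_bowl: Largest mixing bowl: black thick rubber, round, 190 mm wide at the rim, 75 mm high; wall 8 mm, floor 8 mm thick, sides nearly upright (inside radius 84 mm low down, 87 mm at the rim). Origin: centre of its underside; z up through the mouth. Loose, 0.45 kg, stands on the bench.
- medium_bowl: Middle mixing bowl: blue rubber, 124 mm wide at the rim, 65 mm high, wall 8 mm, floor 8 mm (inside radius 51 mm low down, 54 mm at the rim). Lift it by pinching the wall at the rim, one finger inside. Origin: centre of its underside; z up. Loose, about 0.2 kg.
- small_bowl: Smallest mixing bowl, a cup: orange rubber, 56 mm wide at the rim, 60 mm high, wall 8 mm, floor 8 mm, inside radius 20 mm at the rim. Pinch its wall at the rim or take it across. Origin: centre of its underside; z up. Loose, about 0.06 kg.
- ware_box: Plywood box with steel corners, fixed to the bench: 212 mm deep (its x), 246 mm wide (its y), 96 mm high, lid shut it is 106 mm high. Origin: centre of its underside; its x axis runs level from the front (handle side, facing the robot) to the hinges, z up. It includes the lid.
- dust_lid (a joint): Opening angle of the box's lid in rad: 0 shut, grows as the front edge rises, 1.047 is 60 degrees, stop at 1.45. Spring hinges and its weight pull it shut from every angle: the handle must be held up with about 2 to 2.5 N.
- lid_handle (a point): Middle of the round steel bar of the lid's bow handle, which projects level from the lid's front edge when shut: bar 12 mm thick, straight for 90 mm along the box's y, 45 mm clear of the lid's front edge (centre of bar), 101 mm above the bench when shut. It swings with the lid and may turn between the fingers.
- lid_hinge (a point): Middle of the lid's hinge line, which runs along the box's y at its rear upper edge, 96.5 mm above the bench. The handle bar's centre swings about it at a radius of 259 mm (when shut: 259 mm towards the front and 4.5 mm up).
- steel_tweezers: Steel tweezers lying flat, 125 mm long (along its y), 15 mm wide, 8 mm high, origin centre of underside. Bystander, leave alone.
- glue: White glue bottle with red nozzle, 59 mm wide, 152 mm high, origin centre of underside. Bystander, leave alone.
- tape: Roll of masking tape lying flat, 111 mm wide, 25 mm high, origin centre of underside. Bystander, leave alone.
Not all that is in view belongs to the job. Leave any green or purple look-alike of the medium_bowl alone.

How it is judged:
By the outcome, as a careful person would: the job done as asked, in the order asked, and still so for the second after the job is handed in, while the arm keeps its last pose, push and grip.
It also fails if it takes over 64 s, if anything falls off the work surface, if the arm or the gripper's body presses on something with over 40 N, if the wrist force passes 120 N, or if a joint passes its speed limit or range.

## Working session

There is one attempt and no reset: what is moved stays moved. The work goes in short steps, Python scripts to look and compute and a tool call to move; the robot and the scene stay as the last step left them, time stands still between calls to the robot, and variables do not carry over. Pictures are saved under pics/ and viewed, at most 10 in all, crops included, and the job is handed in when it is done.

Besides the shell and the picture viewer there is one more tool, called after "Request:" as name([rows], argument=value, ...), one row to a line, values as JSON. send_rows: Moves the arm, as the interface text tells. Its arguments: {"type":"object","properties":{"plan":{"type":"array"},"newtons":{"type":"number"}},"required":["plan"]}

```bash
mkdir -p pics; cat > h.py <<'E'
import numpy as np, cv2
from scipy.spatial.transform import Rotation as R
from bench import arm, viewer, ticket, spotter
def pts(cam,depth,mask,cal=None):
    c=cal or viewer.calibration(cam)
    v,u=np.nonzero(mask&(depth>0)); d=depth[v,u]
    p=np.stack([(u-c['cx'])/c['fx']*d,-(v-c['cy'])/c['fy']*d,-d,np.ones_like(d)],1)
    return (p@np.array(c['extrinsics']).T)[:,:3]
def circ(xy):
    A=np.c_[2*xy,np.ones(len(xy))];s=np.linalg.lstsq(A,(xy**2).sum(1),rcond=None)[0]
    return s[0],s[1],np.sqrt(s[2]+s[0]**2+s[1]**2)
E
python3 - <<'E'
from h import *
s=arm.read_state();print(s)
im={}
for c in ['scene','top']:
    p,d=viewer.capture(c);im[c]=p;np.save(c+'.npy',d)
    print(c,{k:np.round(v,2).tolist() for k,v in viewer.calibration(c).items()})
    for n in ['large_bowl','medium_bowl','small_bowl','ware_box','lid_handle','glue','tape','steel_tweezers']:
        for r in spotter.silhouettes(c,n)[:3]:
            q=pts(c,d,r['pixels']); 
            if len(q)<5: continue
            zt=np.percentile(q[:,2],97); t=q[q[:,2]>zt-6]
            print(n,round(r['p'],2),r['at'],len(q),'min',np.percentile(q,2,0).round(),'max',np.percentile(q,98,0).round(),'topc',np.round(circ(t[:,:2])), 'col',p[r['pixels']].mean(0).round())
cv2.imwrite('pics/a.png',np.vstack([im['scene'],im['top']])[:,:,::-1])
cv2.imwrite('pics/s.png',im['scene'][:,:,::-1]);cv2.imwrite('pics/t.png',im['top'][:,:,::-1])
E
```

```text
{'clock': 0.0, 'joint_positions': array([ 1.01187907e+00,  8.79649210e-02,  1.37225493e+00, -2.16634156e-05,
        1.68361191e+00, -1.03091751e-01]), 'dq': array([ 0.0013029 ,  0.00115104, -0.00128226, -0.00295051,  0.00033998,
       -0.00022435]), 'tau': array([ 6.43206513e-04, -3.40190363e+01, -3.02426183e+01,  7.18711456e-02,
        3.31025384e-02, -1.83576230e-04]), 'ee_pos': array([242.05454923, 493.74566439, 403.49793276]), 'eef_rot': array([-0.70966984, -3.05965981,  0.00333649]), 'contact_force': array([ 0.01944078, -0.30056129,  0.83304553]), 'torque': array([ 0.00381974, -0.00381754,  0.05839604]), 'gripper_force': 0.0, 'gripper_width': 94.13811808366269}
scene {'fx': 454.69, 'fy': 454.69, 'cx': 251.77, 'cy': 188.23, 'extrinsics': [[0.85, 0.28, -0.44, -373.45], [-0.52, 0.47, -0.71, -1295.57], [0.01, 0.84, 0.55, 1134.77], [0.0, 0.0, 0.0, 1.0]]}
large_bowl 0.88 [249.0, 200.1] 1416 min [346. -60.   3.] max [524. 122.  76.] topc [436.  31.  90.] col [71. 66. 63.]
medium_bowl 0.79 [171.1, 179.3] 583 min [177. 297.   8.] max [290. 418.  71.] topc [235. 356.  58.] col [ 54. 14
[... 1558 characters left out ...]
 min [400. 244.  -0.] max [512. 356.  68.] topc [456. 300.  58.] col [ 69.  99. 143.]
small_bowl 0.53 [210.4, 159.1] 161 min [575. 199.   4.] max [621. 245.  64.] topc [598. 223.  23.] col [188.  88.  49.]
ware_box 0.65 [375.0, 187.6] 5189 min [ 367. -473.    4.] max [ 626. -217.  112.] topc [ 499. -348.   97.] col [222. 206. 158.]
lid_handle 0.62 [378.8, 188.0] 4726 min [ 373. -470.   98.] max [ 630. -214.  112.] topc [ 498. -347.   98.] col [233. 216. 166.]
glue 0.74 [250.9, 130.8] 278 min [667.  63.  19.] max [714. 112. 143.] topc [695.  86.   4.] col [174. 151. 136.]
tape 0.98 [336.6, 230.9] 527 min [ 284. -250.   -2.] max [ 389. -145.   32.] topc [ 335. -198.   48.] col [205. 189. 154.]
```

View pics/s.png

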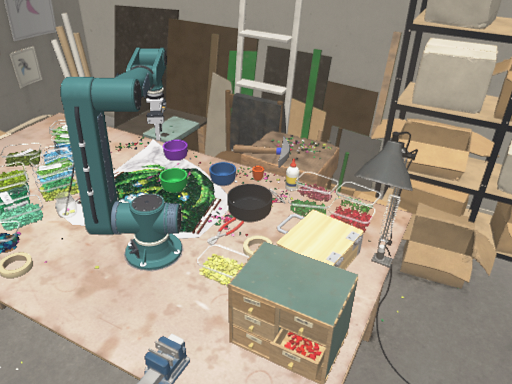

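View pics/t.png

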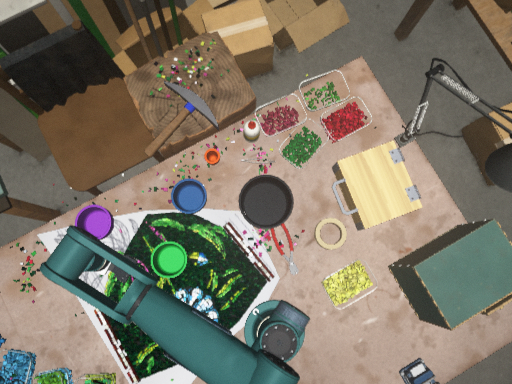

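The scene shows the blue medium bowl at top-view pixel (189,194), orange cup (212,157), black large bowl (270,200), and green (170,260) and purple (95,222) decoys. The box handle is at (343,196), with its hinges to the right. All three bowls' heights and radii match their specs, so I'll go above the medium bowl.

Request:
send_rows([
  [[0,0,0,-9,-3,0,100],[0,0,0,-18,-5.5,0,100],[0,0,0,-24,-7.5,0,100],[0,0,0,-27.6,-8.2,0,100],[0,0,0,-27.6,-8.2,0,30],[0,0,0,-27.6,-8.2,0,30],[0,0,0,-27.6,-8.2,0,30]],
], newtons=25)

```text
clock: 1.78
ee_pos: [453.5, 299.0, 404.7]
eef_rot: [-0.709, -3.06, -0.001]
contact_force: [-1.1, -0.3, 0.2]
gripper_width: 67.5
gripper_force: 0.0
```

```bash
cat >> h.py <<'E'
def look(cam,name,lo,hi=8):
    p,d=viewer.capture(cam);cal=viewer.calibration(cam)
    out=[]
    for r in spotter.silhouettes(cam,name)[:3]:
        q=pts(cam,d,r['pixels'],cal); t=q[abs(q[:,2]-lo)<hi]
        if len(t)>8: out.append((name,round(r['p'],2),np.round(r['at']),len(t),np.round(circ(t[:,:2]),1),t[:,2].mean().round(1),p[r['pixels']].mean(0).round()))
    return p,d,cal,out
def st():
    s=arm.read_state();Rm=R.from_rotvec(s['eef_rot']).as_matrix()
    print('t',round(s['clock'],2),'pos',s['ee_pos'].round(1),'w',round(s['gripper_width'],1),'f',s['contact_force'].round(1),'q',s['joint_positions'].round(2));return s['ee_pos'],Rm
def to(world,Rt=None):
    "rotvec and cm shift from the present pose to TCP at world"
    p,Rm=arm.read_state()['ee_pos'],R.from_rotvec(arm.read_state()['eef_rot']).as_matrix()
    rv=np.zeros(3) if Rt is None else R.from_matrix(Rm.T@Rt).as_rotvec()
    return rv.round(3),(Rm.T@(np.array(world)-p)/10).round(2)
E
python3 - <<'E'
from h import *
p,Rm=st();print(Rm.round(3))
im,d,cal,o=look('wrist','medium_bowl',65);print(o)
print(np.round(cal['extrinsics'],2))
cv2.imwrite('pics/w1.png',im[:,:,::-1])
# box from top
im,d=viewer.capture('top');m=spotter.silhouettes('top','ware_box')[0]['pixels']
q=pts('top',d,m);t=q[(q[:,2]>95)];
mk=np.zeros((384,512),np.uint8);
# rasterise lid in world, min area rect after opening to drop handle
g=np.zeros((400,400),np.uint8);ij=((t[:,:2]-[300,-550])).astype(int);ok=((ij>=0)&(ij<400)).all(1);g[ij[ok,0],ij[ok,1]]=255
g=cv2.morphologyEx(g,cv2.MORPH_CLOSE,np.ones((9,9)));o2=cv2.morphologyEx(g,cv2.MORPH_OPEN,np.ones((41,41)))
n=np.argwhere(o2>0).astype(np.float32)+[300,-550]
print('rect',cv2.minAreaRect(n.astype(np.float32)),cv2.boxPoints(cv2.minAreaRect(n.astype(np.float32))))
h=np.argwhere((g>0)&(cv2.dilate(o2,np.ones((9,9)))==0))+[300,-550]
print('handle px',len(h),h.min(0),h.max(0),np.median(h,0))
im,d,cal,o=look('scene','large_bowl',75);print(o)
E
```

```text
t 1.77 pos [453.5 299.  404.7] w 67.5 f [-1.1 -0.3  0.2] q [ 0.48  0.07  1.39  0.    1.68 -0.64]
[[-0.898  0.44  -0.001]
 [ 0.44   0.898  0.001]
 [ 0.001  0.    -1.   ]]
[('medium_bowl', 0.92, array([261., 182.]), 3477, array([457.1, 303.1,  57. ]), np.float64(63.8), array([ 62.,  97., 148.]))]
[[ 4.4000e-01 -8.7000e-01 -2.2000e-01  3.8847e+02]
 [ 9.0000e-01  4.2000e-01  1.1000e-01  3.3116e+02]
 [ 0.0000e+00 -2.5000e-01  9.7000e-01  3.8426e+02]
 [ 0.0000e+00  0.0000e+00  0.0000e+00  1.0000e+00]]
rect ((501.331298828125, -354.5204162597656), (250.68301391601562, 231.8646240234375), 20.924503326416016) [[ 342.85205 -290.99777]
 [ 425.65964 -507.57135]
 [ 659.81055 -418.04306]
 [ 577.0029  -201.46948]]
handle px 1913 [ 349 -494] [ 654 -190] [ 456. -217.]
[('large_bowl', 0.57, array([248., 201.]), 269, array([436.4,  31.3,  90.4]), np.float64(72.6), array([70., 66., 62.]))]
```

View pics/w1.png

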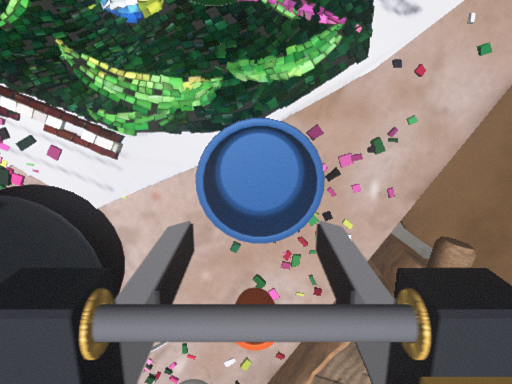

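The wrist view shows the blue bowl centred at (261,180), with the orange cup at (257,320) partly behind the gripper. Bowl centre is about (456.5, 301.5), agreeing to 3 mm with the top view. I'll pinch its near wall.

Request:
send_rows([
  [[0,0,0,-0.2,-5.4,0,25],[0,0,0,-0.2,-5.4,3,25],[0,0,0,-0.2,-5.4,7,25],[0,0,0,-0.2,-5.4,9,25],[0,0,0,-0.2,-5.4,12.5,25],[0,0,0,-0.2,-5.4,15,25],[0,0,0,-0.2,-5.4,17,25],[0,0,0,-0.2,-5.4,17,25]],
])

```text
clock: 3.08
ee_pos: [430.9, 249.4, 233.0]
eef_rot: [-0.708, -3.057, 0.004]
contact_force: [-0.1, -0.4, 0.7]
gripper_width: 23.8
gripper_force: 0.0
```

Request:
send_rows([
  [[0,0,0,0,0,0,0],[0,0,0,0,0,0,0],[0,0,0,0,0,0,0],[0,0,0,0,0,0,0],[0,0,0,0,0,-1,0],[0,0,0,0,0,-3,0],[0,0,0,0,0,-6,0],[0,0,0,0,0,-10,0]],
])

```text
clock: 4.08
ee_pos: [431.2, 248.6, 333.3]
eef_rot: [-0.71, -3.056, 0.008]
contact_force: [0.2, 0.7, -2.5]
gripper_width: 9.5
gripper_force: 25.3
```

```bash
python3 - <<'E'
from h import *
st()
im,d,cal,o=look('wrist','medium_bowl',160,25);print(o)
cv2.imwrite('pics/w2.png',im[:,:,::-1])
print(look('top','medium_bowl',160,12)[3])
E
```

```text
t 4.08 pos [431.2 248.6 333.3] w 9.5 f [ 0.2  0.7 -2.5] q [ 0.41 -0.    1.6  -0.    1.54 -0.7 ]
[('medium_bowl', 0.97, array([382., 216.]), 14740, array([457.6, 299.3,  55.9]), np.float64(157.6), array([ 49.,  83., 133.]))]
[]
```

View pics/w2.png

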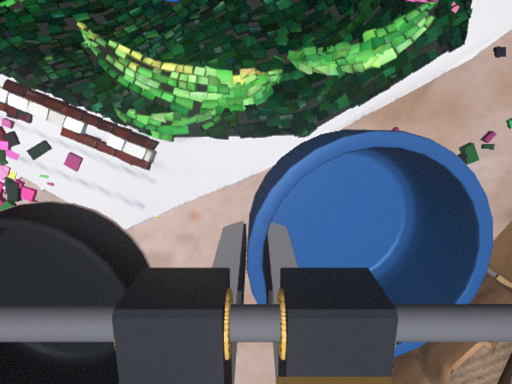

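The bowl is held level at its near wall (blue rim centred around (370,235)). Carrying it over the large bowl.

Request:
send_rows([
  [[0,0,0,-2,-5,0,0],[0,0,0,-4,-10,0,0],[0,0,0,-6,-15,0,0],[0,0,0,-8,-20,0,0],[0,0,0,-9.5,-23.5,0,0],[0,0,0,-10,-24.9,0,0],[0,0,0,-10,-24.9,0,0],[0,0,0,-10,-24.9,0,0]],
])

```text
clock: 5.28
ee_pos: [412.0, -17.3, 333.9]
eef_rot: [-0.708, -3.059, -0.001]
contact_force: [-0.1, -0.1, -2.6]
gripper_width: 9.7
gripper_force: 25.2
```

```bash
python3 - <<'E'
from h import *
st()
p,d,c,o=look('wrist','large_bowl',75,6);print(o)
cv2.imwrite('pics/w3.png',p[:,:,::-1])
print(look('wrist','medium_bowl',165,12)[3])
print(look('top','large_bowl',75,6)[3])
p,d,c,o=look('top','medium_bowl',165,12);print(o)
E
```

```text
t 5.28 pos [412.  -17.3 333.9] w 9.7 f [-0.1 -0.1 -2.6] q [-0.18 -0.2   1.79  0.    1.56 -1.3 ]
[]
[('medium_bowl', 0.89, array([381., 215.]), 8560, array([437.8,  33.7,  57.3]), np.float64(158.4), array([ 48.,  84., 135.]))]
[('large_bowl', 0.79, array([255., 208.]), 221, array([439.2,  34. ,  90.2]), np.float64(73.8), array([70., 69., 70.]))]
[('medium_bowl', 0.75, array([258., 207.]), 118, array([436.5,  32.1,  57.3]), np.float64(157.7), array([ 63.,  90., 130.]))]
```

View pics/w3.png

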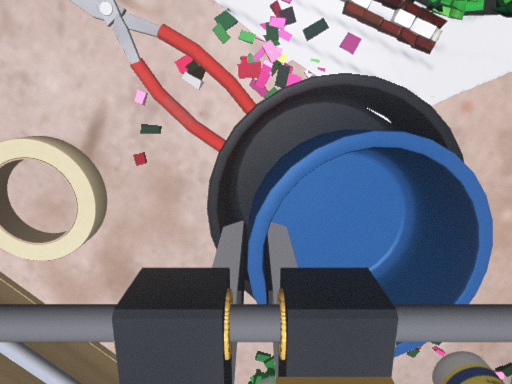

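Blue bowl sits concentric over the black one to about 2 mm. Lowering it in.

Request:
send_rows([
  [[0,0,0,0,0,3,0],[0,0,0,0,0,6,0],[0,0,0,0,0,8,0],[0,0,0,0,0,8.8,0],[0,0,0,0,0,9.1,0],[0,0,0,0,0,9.2,0],[0,0,0,0,0,9.2,0]],
])

```text
clock: 6.55
ee_pos: [412.9, -18.8, 245.6]
eef_rot: [0.709, 3.056, -0.002]
contact_force: [-4.7, -4.1, 8.4]
gripper_width: 10.5
gripper_force: 25.9
```

Request:
send_rows([
  [[0,0,0,0,0,-0.2,18],[0,0,0,0,0,-0.2,18],[0,0,0,0,0,-0.2,18],[0,0,0,0,0,-4,18],[0,0,0,0,0,-9,18],[0,0,0,0,0,-14,18],[0,0,0,0,0,-16,60],[0,0,0,0,0,-16,100]],
])

```text
clock: 7.55
ee_pos: [412.3, -18.2, 404.4]
eef_rot: [0.708, 3.056, 0.001]
contact_force: [0.3, -0.8, 0.1]
gripper_width: 33.8
gripper_force: 0.0
```

```bash
cat >> h.py <<'E'
def rimplane(cam,name,zlo,zhi):
    p,d=viewer.capture(cam);cal=viewer.calibration(cam)
    for r in spotter.silhouettes(cam,name)[:3]:
        q=pts(cam,d,r['pixels'],cal);t=q[(q[:,2]>zlo)&(q[:,2]<zhi)]
        if len(t)<8: continue
        s=np.linalg.lstsq(np.c_[t[:,:2]-t[:,:2].mean(0),np.ones(len(t))],t[:,2],rcond=None)[0]
        print(cam,name,round(r['p'],2),np.round(r['at']),len(t),'c',np.round(circ(t[:,:2]),1),'tilt deg',np.degrees(s[:2]).round(1),'z',s[2].round(1),p[r['pixels']].mean(0).round())
    return p
E
python3 - <<'E'
from h import *
st()
p=rimplane('wrist','medium_bowl',66,82)
cv2.imwrite('pics/w4.png',p[:,:,::-1])
rimplane('top','medium_bowl',66,82);rimplane('top','large_bowl',66,82);rimplane('top','small_bowl',56,66)
E
```

```text
t 7.55 pos [412.3 -18.2 404.4] w 33.8 f [ 0.3 -0.8  0.1] q [-0.18 -0.23  1.67  0.    1.7  -1.3 ]
wrist medium_bowl 0.77 [315. 179.] 3097 c [436.4  31.2  57.1] tilt deg [-0.4 -0. ] z 70.2 [ 54.  92. 145.]
top medium_bowl 0.88 [ 93. 224.] 56 c [359.  620.8  57.2] tilt deg [0.1 0.1] z 68.1 [135.  71. 168.]
top medium_bowl 0.76 [171. 262.] 181 c [237.6 358.8  57.2] tilt deg [0.  0.6] z 69.2 [ 61. 181.  85.]
top medium_bowl 0.7 [259. 209.] 114 c [436.1  30.   57. ] tilt deg [-0.7  0.1] z 72.7 [ 69. 104. 152.]
top large_bowl 0.77 [254. 207.] 221 c [438.9  32.8  89.8] tilt deg [-0.5  0.1] z 73.8 [64. 63. 63.]
top small_bowl 0.53 [211. 156.] 71 c [599.8 224.3  23.8] tilt deg [-1.5  1.3] z 59.9 [195.  92.  50.]
```

View pics/w4.png

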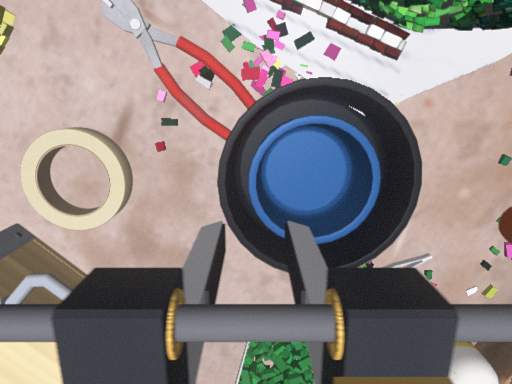

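The medium bowl is flat (tilt 0.4°) and concentric in the large one. Now the orange cup.

Request:
send_rows([
  [[0,0,0,-1,5,0,80],[0,0,0,-2.2,11,0,80],[0,0,0,-3.4,17,0,80],[0,0,0,-4.6,23,0,80],[0,0,0,-5.5,28,0,80],[0,0,0,-6,29.9,0,80],[0,0,0,-6,29.9,0,80],[0,0,0,-6,29.9,0,80]],
])

```text
clock: 8.95
ee_pos: [597.2, 223.2, 402.4]
eef_rot: [-0.71, -3.059, 0.001]
contact_force: [0.7, -1.1, 0.6]
gripper_width: 75.1
gripper_force: 0.0
```

```bash
python3 - <<'E'
from h import *
st()
p=rimplane('wrist','small_bowl',54,66)
cv2.imwrite('pics/w5.png',p[:,:,::-1])
rimplane('scene','small_bowl',54,66)
E
```

```text
t 8.95 pos [597.2 223.2 402.4] w 75.1 f [ 0.7 -1.1  0.6] q [ 0.27  0.29  1.15 -0.    1.71 -0.85]
scene small_bowl 0.59 [258. 173.] 48 c [597.4 222.7  23.7] tilt deg [1.7 0.1] z 58.9 [171.  91.  59.]
```

Request:
send_rows([
  [[0,0,0,0,0,4,80],[0,0,0,0,0,8,80],[0,0,0,0,0,12,80],[0,0,0,0,0,15,80],[0,0,0,0,0,17,80],[0,0,0,0,0,17.4,80],[0,0,0,0,0,17.4,80]],
], newtons=12)

```text
clock: 10.02
ee_pos: [597.9, 223.8, 229.8]
eef_rot: [0.71, 3.059, 0.001]
contact_force: [0.1, -0.1, 0.5]
gripper_width: 75.1
gripper_force: 0.0
```

Request:
send_rows([
  [[0,0,0,0,0,0,30],[0,0,0,0,0,0,30],[0,0,0,0,0,0,30],[0,0,0,0,0,0,30],[0,0,0,0,0,-2,30],[0,0,0,0,0,-5,30],[0,0,0,0,0,-9,30],[0,0,0,0,0,-12,30]],
])

```text
clock: 11.02
ee_pos: [597.4, 223.7, 351.5]
eef_rot: [0.71, 3.059, 0.001]
contact_force: [-0.5, 0.7, -0.9]
gripper_width: 56.0
gripper_force: 12.0
```

```bash
python3 - <<'E'
from h import *
st()
p=rimplane('wrist','small_bowl',165,192)
cv2.imwrite('pics/w6.png',p[:,:,::-1])
rimplane('top','small_bowl',165,192)
E
```

```text
t 11.03 pos [597.4 223.7 351.5] w 56.0 f [-0.5  0.7 -0.9] q [ 0.27  0.3   1.23 -0.    1.61 -0.85]
wrist small_bowl 0.97 [255. 257.] 6841 c [599.4 224.6  22.7] tilt deg [-3.2  4.7] z 182.1 [185.  89.  50.]
top small_bowl 0.44 [205. 153.] 30 c [587.7 228.8  13.1] tilt deg [ 28.6 -16.4] z 182.8 [191.  98.  60.]
```

View pics/w6.png

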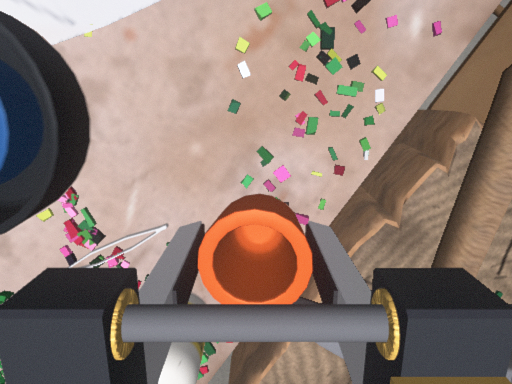

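The cup is held between the fingers at (255,255). Carrying it over the nest.

Request:
send_rows([
  [[0,0,0,1.2,-4.9,0,30],[0,0,0,2.4,-9.8,0,30],[0,0,0,3.6,-14.7,0,30],[0,0,0,4.9,-19.6,0,30],[0,0,0,5.8,-23.2,0,30],[0,0,0,6.1,-24.4,0,30],[0,0,0,6.1,-24.4,0,30],[0,0,0,6.1,-24.4,0,30]],
])

```text
clock: 12.22
ee_pos: [435.9, 32.2, 348.2]
eef_rot: [-0.708, -3.06, -0.001]
contact_force: [-0.8, 0.4, -0.6]
gripper_width: 55.9
gripper_force: 12.0
```

```bash
python3 - <<'E'
from h import *
st()
rimplane('wrist','small_bowl',165,192)
rimplane('wrist','medium_bowl',66,80)
E
```

```text
t 12.22 pos [435.9  32.2 348.2] w 55.9 f [-0.8  0.4 -0.6] q [-0.06 -0.15  1.71  0.    1.58 -1.17]
wrist small_bowl 0.55 [255. 255.] 5924 c [436.1  32.5  23. ] tilt deg [-1.5  3.8] z 176.1 [178.  84.  47.]
wrist medium_bowl 0.76 [253. 176.] 3165 c [437.3  31.7  56.7] tilt deg [-0.5  0.2] z 72.0 [ 60.  96. 149.]
```

Request:
send_rows([
  [[0,0,0,0,0,3.5,30],[0,0,0,0,0,7,30],[0,0,0,0,0,9,30],[0,0,0,0,0,9.8,30],[0,0,0,0,0,10.1,30],[0,0,0,0,0,10.3,30],[0,0,0,0,0,10.3,30]],
])

```text
clock: 13.3
ee_pos: [435.7, 31.6, 246.4]
eef_rot: [0.709, 3.059, 0.0]
contact_force: [0.7, 0.4, -1.1]
gripper_width: 55.6
gripper_force: 12.0
```

Request:
send_rows([
  [[0,0,0,0,0,0.2,30],[0,0,0,0,0,0.3,30],[0,0,0,0,0,0.3,30]],
])

```text
clock: 13.68
ee_pos: [436.4, 31.4, 245.7]
eef_rot: [0.709, 3.055, 0.0]
contact_force: [-1.1, -1.0, 8.3]
gripper_width: 55.7
gripper_force: 12.0
```

Contact with the floor. I'll open slightly, rise, and go look at the box handle.

Request:
send_rows([
  [[0,0,0,0,0,-0.2,68],[0,0,0,0,0,-0.2,68],[0,0,0,0,0,-0.2,68],[0,0,0,0,0,-4,68],[0,0,0,0,0,-9,68],[0,0,0,0,0,-14,68],[0,0,0,0,0,-18,68],[0,0,0,0,0,-18,68]],
])

```text
clock: 14.68
ee_pos: [435.7, 31.6, 426.3]
eef_rot: [0.708, 3.053, 0.002]
contact_force: [1.1, 0.4, -0.4]
gripper_width: 63.9
gripper_force: 0.0
```

```bash
python3 - <<'E'
from h import *
p,Rm=st()
rimplane('wrist','small_bowl',68,84);rimplane('wrist','medium_bowl',66,78)
rimplane('top','small_bowl',68,84)
b=np.array([.357,-.934,0]);Rt=np.c_[np.cross(b,[0,0,-1]),b,[0,0,-1]]
print(Rt.round(2),to([444,-204,404],Rt))
E
```

```text
t 14.68 pos [435.7  31.6 426.3] w 63.9 f [ 1.1  0.4 -0.4] q [-0.06 -0.17  1.58  0.    1.73 -1.17]
wrist small_bowl 0.6 [258. 179.] 1233 c [437.1  34.   23.7] tilt deg [-0.5  0.1] z 72.5 [201. 100.  63.]
wrist medium_bowl 0.71 [238. 164.] 3052 c [437.2  31.5  57. ] tilt deg [-0.3  0.1] z 71.0 [ 60.  88. 137.]
wrist medium_bowl 0.55 [298. 131.] 5115 c [439.5  35.3  88.9] tilt deg [-0.4  0.1] z 72.5 [54. 53. 58.]
top small_bowl 0.58 [264. 202.] 34 c [436.   32.8  21.5] tilt deg [-7.8  0. ] z 74.8 [211. 102.  58.]
[[ 0.93  0.36  0.  ]
 [ 0.36 -0.93  0.  ]
 [ 0.    0.   -1.  ]] (array([-0.005, -0.   ,  2.321]), array([-11.17, -20.76,   1.66]))
```

The nest is complete and flat. Now turning and moving to the handle.

Request:
send_rows([
  [[0,0,0.17,-1.1,-2.1,0.2,40],[0,0,0.34,-2.2,-4.2,0.3,40],[0,0,0.51,-3.4,-6.2,0.5,40],[0,0,0.68,-4.5,-8.3,0.7,40],[0,0,0.85,-5.6,-10.4,0.8,40],[0,0,1.02,-6.7,-12.5,1,40],[0,0,1.19,-7.8,-14.5,1.2,40],[0,0,1.36,-8.9,-16.6,1.3,40],[0,0,1.53,-10,-18.7,1.5,40],[0,0,1.7,-11.2,-20.8,1.7,40]],
])

```text
clock: 16.23
ee_pos: [444.2, -205.2, 404.2]
eef_rot: [-2.77, -1.478, 0.002]
contact_force: [0.1, -0.1, -0.3]
gripper_width: 37.7
gripper_force: 0.0
```

Request:
send_rows([
  [[0,0,0.16,0,0,0,40],[0,0,0.32,0,0,0,40],[0,0,0.47,0,0,0,40],[0,0,0.62,0,0,0,40],[0,0,0.62,0,0,0,40],[0,0,0.62,0,0,0,40]],
])

```text
clock: 16.98
ee_pos: [444.3, -204.4, 404.9]
eef_rot: [-3.088, -0.574, 0.002]
contact_force: [0.2, 0.3, -0.8]
gripper_width: 37.6
gripper_force: 0.0
```

```bash
python3 - <<'E'
from h import *
p,Rm=st();print(Rm.round(3))
im,d=viewer.capture('wrist');cal=viewer.calibration('wrist')
cv2.imwrite('pics/w7.png',im[:,:,::-1])
allp=pts('wrist',d,d>0,cal)
m=(allp[:,2]>85)&(allp[:,2]<112)&(np.abs(allp[:,0]-450)<110)&(np.abs(allp[:,1]+220)<90)
t=allp[m]
b=np.array([.357,-.934]);w=np.array([.934,.357]);o=np.array([444,-204])
s=(t[:,:2]-o)@b;l=(t[:,:2]-o)@w
for a in range(-20,60,6):
    k=(s>a)&(s<=a+6); print(a,k.sum(),l[k].min().round() if k.any() else '',l[k].max().round() if k.any() else '',t[k,2].mean().round(1) if k.any() else '')
np.save('t.npy',t)
E
```

```text
t 16.98 pos [ 444.3 -204.4  404.9] w 37.6 f [ 0.2  0.3 -0.8] q [-0.55 -0.05  1.51  0.    1.68  0.66]
[[ 0.933  0.36  -0.001]
 [ 0.36  -0.933  0.001]
 [-0.001 -0.001 -1.   ]]
-20 0   
-14 0   
-8 0   
-2 454 -47.0 53.0 103.7
4 903 -54.0 58.0 105.6
10 541 -59.0 62.0 104.2
16 203 -58.0 62.0 104.5
22 215 -58.0 62.0 104.6
28 148 -57.0 62.0 104.6
34 118 51.0 62.0 104.9
40 112 51.0 62.0 105.0
46 463 -32.0 104.0 103.1
52 1332 -43.0 104.0 104.1
58 1338 -55.0 101.0 104.7
```

View pics/w7.png

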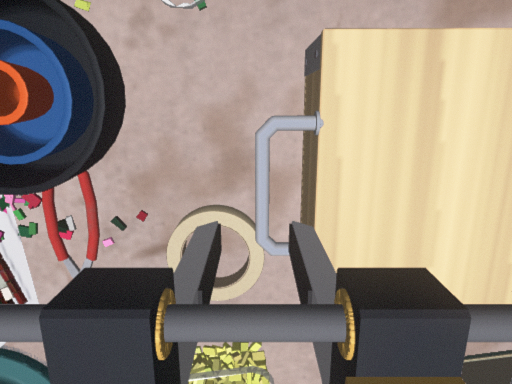

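The handle is clearly visible: its bar runs vertically at column 262, rows 135–240, parallel to the pads. The nest is at top left.

```bash
python3 - <<'E'
from h import *
t=np.load('t.npy');b=np.array([.360,-.933]);w=np.array([.933,.360]);o=np.array([444.3,-204.4])
s=(t[:,:2]-o)@b;l=(t[:,:2]-o)@w
k=(abs(l-2)<35)&(s<30);print(k.sum(),'bar s',s[k].min(),s[k].max(),np.median(s[k]),'slope deg',np.degrees(np.polyfit(l[k],s[k],1)[0]),t[k,2].max())
k=(abs(l-2)<90)&(s>44)&(s<75)
for a in range(44,64,2): print(a,((s>a)&(s<=a+2)&(abs(l)<100)).sum(),end='; ')
e=[(L,s[(abs(l-L)<3)&(s>40)].min()) for L in range(-20,100,10)];print(e)
bd=np.array([*b]);
# hinge/handle goals
h=o+b*np.median(s[(abs(l-2)<35)&(s<30)])+w*2;H=h+b*259;print('handle',h,'hinge',H)
for th in [0.2,.4,.6,.8,1.047]:
    a=th+np.arctan2(4.5,259);r=np.hypot(259,4.5);print(th,'back mm',(259-r*np.cos(a)).round(1),'up',(r*np.sin(a)-4.5).round(1))
E
```

```text
1141 bar s 0.45682841624032566 12.070932990934626 6.145026239910925 slope deg -0.06371689432184903 108.17614933807505
44 43; 46 34; 48 90; 50 399; 52 453; 54 421; 56 417; 58 447; 60 454; 62 439; [(-20, np.float64(50.9112513283146)), (-10, np.float64(51.078639897229614)), (0, np.float64(51.00021331803398)), (10, np.float64(51.027049357824126)), (20, np.float64(51.031576884742314)), (30, np.float64(50.98165127616959)), (40, np.float64(50.89294627249883)), (50, np.float64(40.289891101075995)), (60, np.float64(40.06293575542404)), (70, np.float64(50.949696078935084)), (80, np.float64(50.74330469252561)), (90, np.float64(50.799711539961486))]
handle [ 448.37820945 -209.41330948] hinge [ 541.61820945 -451.06030948]
0.2 back mm 6.1 up 51.4
0.4 back mm 22.2 up 100.5
0.6 back mm 47.8 up 145.5
0.8 back mm 81.8 up 184.4
1.047 back mm 133.4 up 222.0
```

Request:
send_rows([
  [[0,0,0,0.2,0.6,0,40],[0,0,0,0.2,0.6,4,40],[0,0,0,0.2,0.6,8,40],[0,0,0,0.2,0.6,11,40],[0,0,0,0.2,0.6,12.3,40],[0,0,0,0.2,0.6,12.4,40],[0,0,0,0.2,0.6,12.4,40]],
], newtons=25)

```text
clock: 17.9
ee_pos: [448.9, -209.7, 283.2]
eef_rot: [3.087, 0.571, 0.003]
contact_force: [-0.0, 0.4, -0.7]
gripper_width: 37.5
gripper_force: 0.0
```

Request:
send_rows([
  [[0,0,0,0,0,0,0],[0,0,0,0,0,0,0],[0,0,0,0,0,0,0],[0,0,0,0,0,0,0]],
])

```text
clock: 18.4
ee_pos: [448.4, -209.2, 281.9]
eef_rot: [-3.089, -0.572, -0.001]
contact_force: [-0.3, 1.5, 1.0]
gripper_width: 11.1
gripper_force: 25.0
```

```bash
python3 - <<'E'
from h import *
st()
q=[]
for c in ['top','scene']:
    im,d=viewer.capture(c);q.append(pts(c,d,d>0))
q=np.vstack(q);k=(abs(q[:,0]-560)<180)&(q[:,1]<-330)&(q[:,1]>-620)&(q[:,2]>160)
c=q[k];
for z in range(160,700,80):
    e=c[(c[:,2]>z)&(c[:,2]<=z+80)]
    if len(e): print(z,len(e),e.min(0).round(),e.max(0).round())
E
```

```text
t 18.4 pos [ 448.4 -209.2  281.9] w 11.1 f [-0.3  1.5  1. ] q [-0.55  0.02  1.69  0.    1.43  0.65]
160 337 [ 687. -488.  160.] [ 739. -435.  239.]
240 146 [ 711. -470.  240.] [ 740. -433.  289.]
400 699 [ 436. -571.  410.] [ 740. -424.  480.]
480 1985 [ 403. -620.  480.] [ 673. -473.  560.]
560 278 [ 484. -598.  560.] [ 592. -537.  602.]
```

There's a lamp beyond and above the box (z 400–600, y < −424). I'll tilt the tool along with the lid at half its angle, which keeps the gripper clear of it.

```bash
python3 - <<'E'
import numpy as np
from scipy.spatial.transform import Rotation as R
r=np.hypot(259,4.5);a0=np.arctan2(4.5,259)
def pose(th):
    f=.5*th;Rm=R.from_rotvec([-f,0,0]).as_matrix()
    G=np.array([0,259-r*np.cos(th+a0),-(r*np.sin(th+a0)-4.5)])
    return Rm,G-180*(Rm[:,2]-[0,0,1])
for A,B in ((0,.54),(.54,1.047)):
    R0,p0=pose(A)
    for th in np.linspace(A,B,8)[1:]:
        R1,p1=pose(th);print(th.round(2),R.from_matrix(R0.T@R1).as_rotvec().round(3),(R0.T@(p1-p0)/10).round(2))
E
```

```text
0.08 [-0.039  0.     0.   ] [ 0.   -0.58 -1.98]
0.15 [-0.077  0.     0.   ] [ 0.   -1.01 -3.92]
0.23 [-0.116  0.     0.   ] [ 0.   -1.28 -5.81]
0.31 [-0.154  0.     0.   ] [ 0.   -1.41 -7.63]
0.39 [-0.193  0.     0.   ] [ 0.   -1.38 -9.38]
0.46 [-0.231  0.     0.   ] [  0.    -1.2  -11.04]
0.54 [-0.27  0.    0.  ] [  0.    -0.88 -12.6 ]
0.61 [-0.036  0.     0.   ] [ 0.    0.77 -1.21]
0.68 [-0.072  0.     0.   ] [ 0.    1.63 -2.28]
0.76 [-0.109  0.     0.   ] [ 0.    2.57 -3.23]
0.83 [-0.145  0.     0.   ] [ 0.    3.58 -4.03]
0.9 [-0.181  0.     0.   ] [ 0.    4.65 -4.68]
0.97 [-0.217  0.     0.   ] [ 0.    5.78 -5.19]
1.05 [-0.254  0.     0.   ] [ 0.    6.95 -5.54]
```

Request:
send_rows([
  [[-0.039,0,0,0,-0.58,-1.98,0],[-0.077,0,0,0,-1.01,-3.92,0],[-0.116,0,0,0,-1.28,-5.81,0],[-0.154,0,0,0,-1.41,-7.63,0],[-0.193,0,0,0,-1.38,-9.38,0],[-0.231,0,0,0,-1.2,-11.04,0],[-0.27,0,0,0,-0.88,-12.6,0],[-0.27,0,0,0,-0.88,-12.6,0]],
])

```text
clock: 19.5
ee_pos: [444.2, -198.9, 411.7]
eef_rot: [2.829, 0.524, 0.074]
contact_force: [-5.2, 13.0, 5.7]
gripper_width: 10.7
gripper_force: 25.0
```

```bash
cat >> h.py <<'E'
def lid():
    p,Rm=st();g=p+180*Rm[:,2]
    H=np.array([541.6,-451.1,96.5]);b=np.array([.36,-.933,0])
    v=g-H;print('grasp',g.round(1),'angle by grasp',np.degrees(np.arctan2(v[2],-v@b)-np.arctan2(4.5,259)).round(1),'radius',np.hypot(v[2],v@b).round(1))
    for c in ['top','scene','wrist']:
        im,d=viewer.capture(c);cal=viewer.calibration(c)
        for r in spotter.silhouettes(c,'dust_lid')[:1]:
            q=pts(c,d,r['pixels'],cal);s=(q-H)@b;l=(q-H)@[.933,.36,0]
            k=(s<5)&(s>-212)&(abs(l)<115)&(q[:,2]>110)
            if k.sum()<30: print(c,'few');continue
            f=np.polyfit(s[k],q[k,2],1);
            for _ in range(4):
                e=q[k,2]-np.polyval(f,s[k]);m=abs(e)<max(6,1.5*np.median(abs(e)));f=np.polyfit(s[k][m],q[k,2][m],1)
            print(c,round(r['p'],2),k.sum(),m.sum(),'lid deg',np.degrees(np.arctan(-f[0])).round(1))
E
python3 -c "
from h import *
lid()"
```

```text
t 19.5 pos [ 444.2 -198.9  411.7] w 10.7 f [-5.2 13.   5.7] q [-0.48 -0.12  1.57 -0.17  1.49  0.72]
grasp [ 461.7 -243.3  238.1] angle by grasp 31.5 radius 263.9
top 0.73 2126 2090 lid deg 30.3
scene 0.63 2765 2631 lid deg 30.0
```

The lid is at about 30° by depth, with a mild radial push of about 15 N. I'll continue, easing outward about 4 mm.

Request:
send_rows([
  [[-0.036,0,0,0,0.5,-1.4,0],[-0.072,0,0,0,1.4,-2.5,0],[-0.109,0,0,0,2.35,-3.5,0],[-0.145,0,0,0,3.4,-4.35,0],[-0.181,0,0,0,4.5,-5.05,0],[-0.217,0,0,0,5.65,-5.55,0],[-0.254,0,0,0,6.85,-5.95,0],[-0.254,0,0,0,6.85,-5.95,0],[-0.254,0,0,0,6.85,-5.95,0]],
])

```text
clock: 20.92
ee_pos: [462.8, -247.9, 485.6]
eef_rot: [2.577, 0.475, 0.131]
contact_force: [-1.3, 5.0, 5.6]
gripper_width: 11.5
gripper_force: 25.0
```

```bash
python3 -c "
from h import *
lid()
p,d=viewer.capture('scene');cv2.imwrite('pics/s2.png',cv2.resize(p[120:300,120:420,::-1],None,fx=2.5,fy=2.5))"
```

```text
t 20.93 pos [ 462.8 -247.9  485.6] w 11.5 f [-1.3  5.   5.6] q [-0.51 -0.1   1.44 -0.33  1.39  0.69]
grasp [ 495.4 -332.4  330. ] angle by grasp 60.4 radius 266.0
top 0.58 494 425 lid deg 60.1
scene 0.76 2553 2125 lid deg 60.3
wrist 0.74 6208 4382 lid deg 57.3
```

View pics/s2.png

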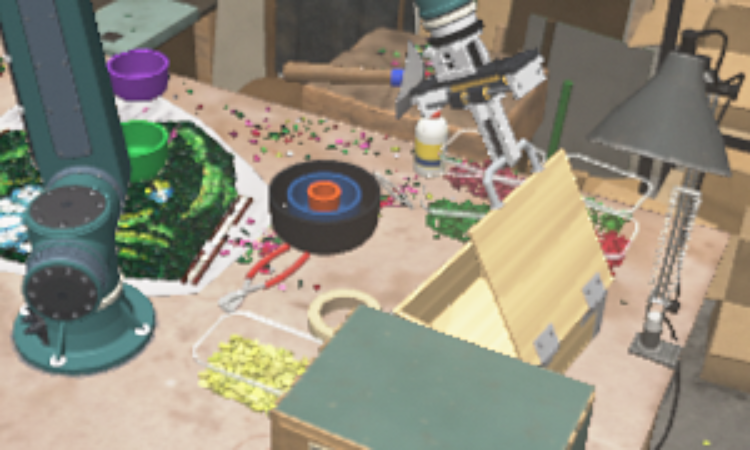

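The lid is at about 60° (top 60.1°, scene 60.3°) and held by the handle. The nest stands upright at (325,205) and the bystanders haven't moved.

```bash
python3 -c "
from h import *
st();print(ticket.finish_job())"
```

```text
t 21.27 pos [ 462.7 -247.8  485.5] w 11.3 f [-1.1  5.1  5.3] q [-0.51 -0.1   1.44 -0.33  1.39  0.69]
the job is handed in; nothing more can be done
None
```

The three bowls are nested flat and let go, the gripper is holding the box lid by its handle at about 60°, and I handed the job in at 21.3 s; the hand-in gave no verdict.

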